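# Clamp the glued glass cube to its teak base in the hobby jig and keep the squeeze on

## Task

A glass cube is being glued to its teak base plate: push the carrier that holds both (its upright post is there to take hold of) along the rail until it clicks into the detent between the jaws of the bar clamp. Then pump the clamp's trigger towards its handle, never shoving the jaw or its bar directly, until the sprung pad meets the glass, closes the cube up tight against its base plate and is itself pushed about half-way in; never drive the pad fully in, that would crack the glass. Finish while still squeezing the trigger, holding that pressure without letting go, and leave everything else on the desk where it is.

Things in the scene. Friction and masses are not known exactly. Their poses are not given: they have to be found in the camera images.
- jig: gluing jig fixed to the desk: plywood board 260 x 390 x 12 mm with a rail and a one-hand ratchet bar clamp lying on its side. Origin on the desk surface under the crossing of rail and clamping line. x: along the clamping line from the clamp's fixed near jaw to its moving far jaw; y: along the rail from the loading station to the clamp and on to its handle; z up. Clamping line 64 mm above the desk
- housing_top (a point): centre of the top of the clamp's grey ratchet housing, 50 (x) x 56 (y) mm, 86 mm above the desk. The near jaw grows from it in -y (x -58 to -40, y -16 to 54, z 50 to 78 mm in the jig frame); the steel bar runs through it along x at y 62 mm and sticks out of it up to 190 mm from the jig's origin on the -x side; handle and trigger stick out of it in +y, side by side
- carrier (a joint): position of the carrier along the rail in m, growing along the jig's +y: 0 in the loading notch (start), 0.130 in the clamping notch; travel ends at 0.138. A spring ball under the carrier drops into each 8 mm wide notch, pulls it in over the last 4 mm or so and takes about 5 N to leave; elsewhere it slides with 1 to 2 N
- post_grip (a point): grip point on the axis of the carrier's upright square aluminium post, 16 x 16 mm (sides along the jig's x and y), standing 34 to 92 mm above the desk at the carrier's trailing (-y) end; the point is 76 mm above the desk and 52 mm behind (-y of) the cube's centre. The post moves with the carrier
- cube_mid (a point): centre of the loose glass cube, 46 mm edge, 0.24 kg, standing on the carrier between low lips, top 87 mm above the desk; it starts a few mm clear of the base plate, on its +x side. Its axes are those of the jig while it stands straight
- plate_mid (a point): centre of the loose dark teak base plate, 12 (x) x 60 x 60 mm, stood on edge on the carrier between the carrier's plywood fence (-x side) and the cube; top 94 mm above the desk. Axes like the jig's. Pressed together, plate_mid and cube_mid are 29 mm apart along x
- trigger (a joint): angle of the clamp's trigger in rad: 0 let go (a spring returns it), 0.285 fully squeezed. It turns about an upright pin at x -70, y 32 mm of the jig; its free end swings to the handle (-x). A full squeeze draws the jaw in 8 mm (two 4 mm teeth), 4 mm once the pad presses; of its 9.3 mm drive the first 1 to 4 are lost. Takes 2 to 5 N at trigger_mid with the jaw free, 12 N with the pad half in
- trigger_mid (a point): middle of the trigger's finger lever, 83 mm from its pin, 64 mm above the desk; the lever is 9 mm thick (jig x), 86 mm long (along y) and 22 mm tall (z) and leans 0.14 rad (free end to +x) when let go. This point swings 24 mm in -x over a full squeeze
- handle_mid (a point): middle of the fixed handle: 18 mm thick (jig x) plus 1.5 mm of rubber on its -x face, z 50 to 78 mm, y 76 to 166 mm of the jig; same height and y as trigger_mid, on its -x side. Over both, handle and trigger measure 54 mm along x when let go, about 31 mm fully squeezed (then centred 6 mm to +x of this point). 38 mm of free space below them
- jaw_bar (a joint): travel in m by which the toothed bar with the far jaw has been drawn in: grows as the jaw closes (moves to -x), up to 0.066. The ratchet keeps it from opening: let go under load, the bar falls back to the last tooth (1 to 3 mm after a full squeeze, up to 4 mm after a part one), otherwise it stays. Not to be pushed by the robot
- pad_face (a point): centre of the front face of the round rubber pad (26 mm diameter, 6 mm thick) on the far jaw, 64 mm above the desk, facing -x towards the cube
- sprung_pad (a joint): how far the pad's spring plunger is pushed back into the far jaw, in m: 0 free, 0.014 fully in. The spring pushes with 2.5 N per mm: about 17 N when half-way in, 35 N when fully in
- glue_bottle: closed white bottle, 34 mm diameter, 85 mm tall, standing on the jig board's far corner beside the loading station (bystander); origin under its centre
- eraser: white eraser 24 x 45 x 13 mm on the jig board's corner beyond the clamp (bystander)
- pen_cup: green ceramic pen cup, 80 mm diameter, 100 mm tall, with pens up to 170 mm high, to the left of the jig (bystander)
- abacus: large school abacus lying flat, 200 x 370 x 26 mm, on the left of the desk (bystander)
- ruler: wooden ruler 300 x 30 x 4 mm lying to the right of the jig (bystander)
- tape_dispenser: black tape dispenser 130 x 50 x 72 mm on the right of the desk (bystander)
Mind the look-alikes: they are no part of the job. Of the things like the part that bears cube_mid, leave any that is blue; of the rest the larger one is meant.

How it is judged:
By the outcome, as a careful person would: the job done as asked, in the order asked, and still so for the second after the job is handed in, while the arm keeps its last pose, push and grip.
It also fails if it takes over 72 s, if anything falls off the work surface, if the arm or the gripper's body presses on something with over 40 N, if the wrist force passes 120 N, or if a joint passes its speed limit or range.

## Robot

A 6-joint arm with a two-finger parallel gripper is mounted at the origin on the work surface. World frame = base frame: x ahead of the robot, y to its left, z up, the work surface at z = 0. Lengths are in m, angles in rad, forces in N, time in s.
With the tool pointing down it reaches from about 0.35 to 0.85 m from the base axis. Payload 8.1 kg.
Tool frame: the origin (TCP) lies on the centre line of the jaws, within the pads' length; the fingertips stand robot.tip_extent ahead of it and the grasp point (between the pads) lies 11 mm behind it (robot.tip_extent is the distance from the TCP to the fingertips, in m); y points along the fingers, z is the direction in which the jaws open and shut, and the axes are right-handed (so a half turn about y gives the same grasp; the last joint's range is limited). The gripper opens to 93 mm and grips with 3 to 60 N. Pads are 15 mm wide; open, the fingers measure 128 mm over their backs; the gripper's body (75 mm by 188 mm) begins 65 mm behind the grasp point.
Start: joints at [-0.085, 0.13, 1.488, -0, 1.523, -0.085], TCP at [0.6, 0, 0.227] pointing down, gripper open.
Joint ranges: [-2.96, 2.96], [-0.89, 2.26], [0.02, 2.5], [-1.34, 4.48], [0, 2.73], [-2.66, 2.66]. Speed limits (rad/s): [2.39, 2.39, 2.79, 3.14, 3.14, 3.14].

## Interface

Orientations are given as a rotation vector (axis times angle).
In Python, from plant import monitor, optics, robot gives the robot as it stands.
- The arm moves only by the shell command python3 -m inch 'ROWS' [OPENING] [FORCE]. ROWS is JSON, a list that holds one entry, the list of rows, each a list of 6 numbers: the shift along the tool's x, y, z in mm, then the turn, a rotation vector about the tool's x, y, z in rad. A call has 1 to 8 rows; each row shifts and turns the commanded pose from where the row before left it, along the tool's axes as they then stand; what a row does not reach is not made up. A row lasts 1/8 s, in which the tool goes at most 62.5 mm and 10.7 degrees, less where a joint would pass 70% of its speed; a pose out of reach is approached as far as the arm can. A call is refused whole if a number of a shift passes 62.5 or a number of a turn 0.188, either way. A call with a gripper value outside its range is refused whole. OPENING is the finger opening in mm, from 0 to 93, set as the call begins (- or left out, the last holds). The fingers move at their own pace and stop on an object; FORCE is the grip in N (left out, the last holds). Time passes only in rows, so rows that do not move let the fingers close. It gives the time, the measured TCP pose, the force and the opening at its end, in the units of the state.
- monitor.read_state(): the state, without advancing time (a new reading comes with each control period).
- optics.read_camera(name): name is "scene" or "side" or "wrist"; returns a dict with "image" (420x560x3 uint8, blue, green, red), "fx", "fy", "cx", "cy" (pixels), "k1" (the pictures are not rectified: a ray, as slopes to the right and down, at radius r is drawn at 1 + k1 r^2 times it, then the intrinsics apply), "rvec" (rotation vector, rad) and "tvec" (3), from world to camera coordinates, as OpenCV has them. Camera axes: x right, y down, z forward; pixel columns grow to the right and rows downward; lengths in m; the calibration is good to about 2 mm. A picture is of the moment at which its call begins. There is no depth.
- robot.close_job(): hands the job in, once; it reports no verdict.
The state is a dict: "t": time; "q": joint angles; "dq": joint speeds; "joint_torque": joint torques, N m; "tool_pos": TCP position; "orientation": TCP orientation; "force": force on the tool from outside, world axes, zero at the start; "wrist_torque": the same for the moment, N m; "opening": finger opening in m.
Only numpy, scipy, OpenCV 4.12 (cv2) and the standard library are available. Lean on these libraries where they do the work, as an engineer would, in place of code of your own. Each camera call takes 0.05 s, during which the arm holds its last target.

## Working session

There is one attempt and no reset: what is moved stays moved. The work goes in short steps, Python scripts to look and compute and a shell command to move; the robot and the scene stay as the last step left them, time stands still between calls to the robot, and variables do not carry over. Pictures are saved under pics/ and viewed, and the job is handed in when it is done.

```bash
ls; mkdir -p pics
cat > h.py <<'E'
import numpy as np,cv2
from plant import monitor,optics,robot
def cam(n,save=None):
    c=optics.read_camera(n)
    if save: cv2.imwrite('pics/'+save+'.png',c['image'])
    return c
E
python3 - <<'E'
from h import *
print(robot.tip_extent)
print(monitor.read_state())
for n in ("scene","side","wrist"):
    c=cam(n,n+'0')
    R=cv2.Rodrigues(np.array(c['rvec']))[0]
    print(n,c['fx'],c['cx'],c['cy'],c['k1'],(-R.T@np.array(c['tvec']).ravel()).round(3),R[2].round(3))
E
```

```text
pics
0.008
{'t': 0.0, 'q': array([-8.54171487e-02,  1.31152440e-01,  1.48927544e+00,  2.18508850e-05,
        1.52299936e+00, -8.53882738e-02]), 'dq': array([ 0.00071499,  0.00148387,  0.0004392 ,  0.00054119, -0.00039517,
       -0.00030685]), 'joint_torque': array([-1.61290725e-03, -5.59853125e+01, -4.91755986e+01,  7.67333270e-02,
        3.59135563e-02, -2.97389461e-04]), 'tool_pos': array([5.99445648e-01, 6.76130418e-05, 2.25594758e-01]), 'orientation': array([-1.21039869,  1.21065046, -1.20822645]), 'force': array([ 0.26722316, -0.50729101, -0.11748092]), 'wrist_torque': array([0.01239982, 0.03414872, 0.01590175]), 'opening': 0.09300205853345613}
scene 538.6363407351553 279.0963666242468 202.85246107804966 -0.10225690844311339 [ 1.412 -0.693  1.459] [-0.456  0.404 -0.793]
side 383.60347519494746 275.02656118520287 206.44774446814972 0.0009336471899068946 [ 0.471 -0.849  1.059] [ 0.104  0.654 -0.749]
wrist 371.6835296889575 282.1819023086141 210.9125568733871 -0.07070076687066726 [0.601 0.068 0.384] [-0.001 -0.244 -0.97 ]
```

View pics/scene0.png

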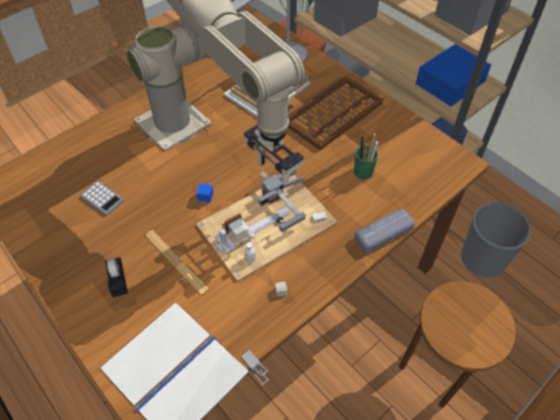

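View pics/side0.png

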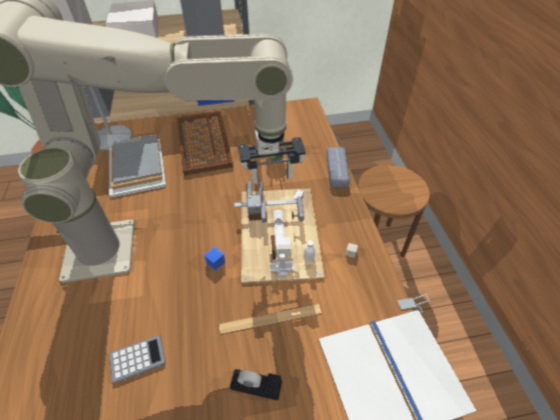

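View pics/wrist0.png

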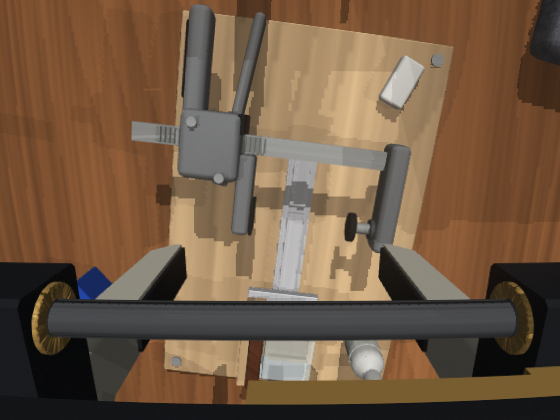

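```bash
cat >> h.py <<'E'
def und(c,uv):
    K=np.array([[c['fx'],0,c['cx']],[0,c['fy'],c['cy']],[0,0,1.]])
    p=(np.array(uv,float).reshape(-1,2)-[c['cx'],c['cy']])/[c['fx'],c['fy']]
    q=p.copy()
    for _ in range(20): q=p/(1+c['k1']*(q**2).sum(1,keepdims=True))
    return q
def ray(c,uv):
    R=cv2.Rodrigues(np.array(c['rvec']))[0];t=np.array(c['tvec']).ravel()
    q=und(c,uv);d=np.c_[q,np.ones(len(q))]@R
    return -R.T@t,d
def onz(c,uv,z):
    o,d=ray(c,uv);return o+d*((z-o[2])/d[:,2])[:,None]
def proj(c,P):
    R=cv2.Rodrigues(np.array(c['rvec']))[0];t=np.array(c['tvec']).ravel()
    p=np.array(P,float).reshape(-1,3)@R.T+t;q=p[:,:2]/p[:,2:]
    q=q*(1+c['k1']*(q**2).sum(1,keepdims=True))
    return q*[c['fx'],c['fy']]+[c['cx'],c['cy']]
def crop(c,x0,y0,x1,y1,s,name):
    cv2.imwrite('pics/'+name+'.png',cv2.resize(c['image'][y0:y1,x0:x1],None,fx=s,fy=s,interpolation=cv2.INTER_CUBIC))
E
python3 - <<'E'
from h import *
c=cam('scene');crop(c,180,160,350,300,4.5,'scene1')
c=cam('side');crop(c,200,170,370,300,4.5,'side1')
c=cam('wrist')
P=onz(c,[(183,10),(452,46),(166,370)],.012);print(P)
print(onz(c,[(190,110),(247,112),(180,178),(238,181)],.086))
E
```

```text
[[ 0.50794263  0.16721651  0.012     ]
 [ 0.76264725  0.13679114  0.012     ]
 [ 0.46286359 -0.22038052  0.012     ]]
[[0.52838387 0.07414801 0.086     ]
 [0.5730481  0.07235758 0.086     ]
 [0.51726978 0.02039272 0.086     ]
 [0.56462151 0.0178447  0.086     ]]
```

View pics/scene1.png

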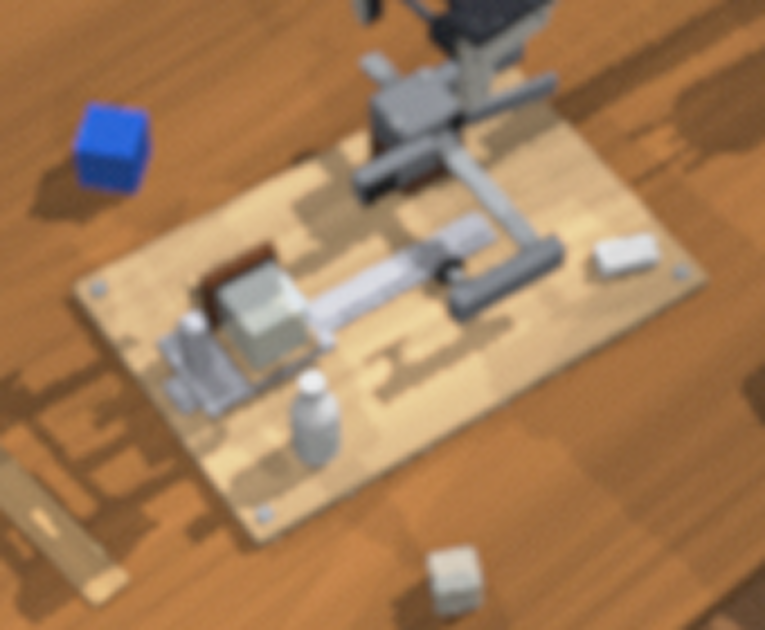

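View pics/side1.png

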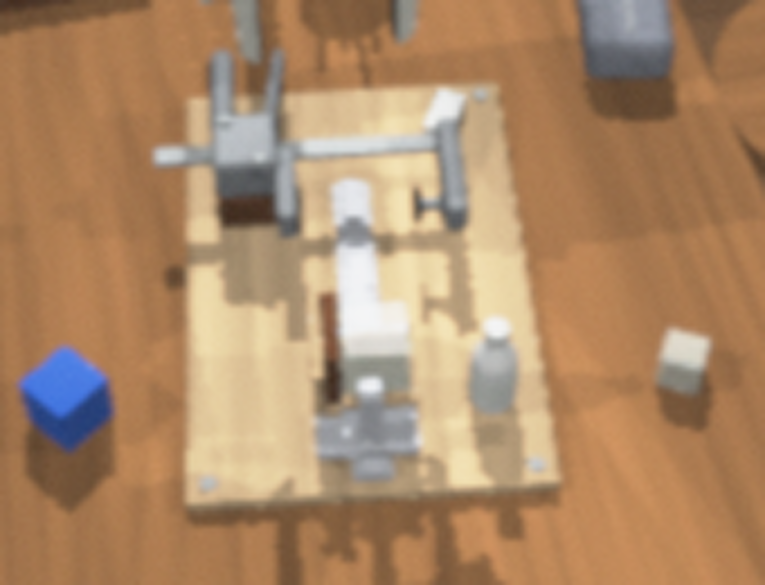

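```bash
cat >> h.py <<'E'
def tri(obs):
    A=np.zeros((3,3));b=np.zeros(3);L=[]
    for c,uv in obs:
        o,d=ray(c,[uv]);d=d[0]/np.linalg.norm(d[0]);M=np.eye(3)-np.outer(d,d);A+=M;b+=M@o
    p=np.linalg.solve(A,b);return p,[ (proj(c,p)[0]-uv).round(1) for c,uv in obs]
E
python3 - <<'E'
from h import *
s=cam('scene');d=cam('side');w=cam('wrist')
S=lambda x,y:(180+x/4.5-.4,160+y/4.5-.4); D=lambda x,y:(200+x/4.5-.4,170+y/4.5-.4)
print('post',tri([(s,S(193,322)),(d,D(370,385))]),onz(s,[S(193,322)],.092),onz(d,[D(370,385)],.092))
print('cube corner top -x+y?', onz(d,[D(343,308),D(408,308),D(410,350),D(343,352)],.087))
print('board side',onz(d,[D(190,100),D(495,88),D(558,485),D(188,508)],.012))
print('board scene',onz(s,[S(75,290),S(520,75),S(708,280),S(258,545)],.012))
print('bottle',tri([(s,S(313,380)),(d,D(497,327))]))
print('cap',onz(w,[(366,360)],.085))
st=monitor.read_state();print(cv2.Rodrigues(st['orientation'])[0].round(3))
crop(w,120,0,460,250,2.3,'w1')
E
```

```text
post (array([ 0.59105368, -0.19922373,  0.08923637]), [array([-0.,  0.]), array([-0., -0.])]) [[ 0.59268347 -0.2001788   0.092     ]] [[ 0.59072444 -0.2011224   0.092     ]]
cube corner top -x+y? [[ 0.5849329  -0.13061924  0.087     ]
 [ 0.62962318 -0.13924359  0.087     ]
 [ 0.62371679 -0.17463008  0.087     ]
 [ 0.57825476 -0.16759265  0.087     ]]
board side [[ 0.50614485  0.16302706  0.012     ]
 [ 0.76026039  0.12722977  0.012     ]
 [ 0.71309006 -0.25394477  0.012     ]
 [ 0.45810987 -0.2239668   0.012     ]]
board scene [[ 0.46487975 -0.21877664  0.012     ]
 [ 0.5291517   0.16460767  0.012     ]
 [ 0.76580974  0.13451102  0.012     ]
 [ 0.71915858 -0.25148256  0.012     ]]
bottle (array([ 0.68510697, -0.17046992,  0.09369824]), [array([-0.1,  0.3]), array([-0.2, -0.3])])
cap [[ 0.6797708  -0.15216785  0.085     ]]
[[ 0. -0.  1.]
 [-1.  0.  0.]
 [-0. -1. -0.]]
```

View pics/w1.png

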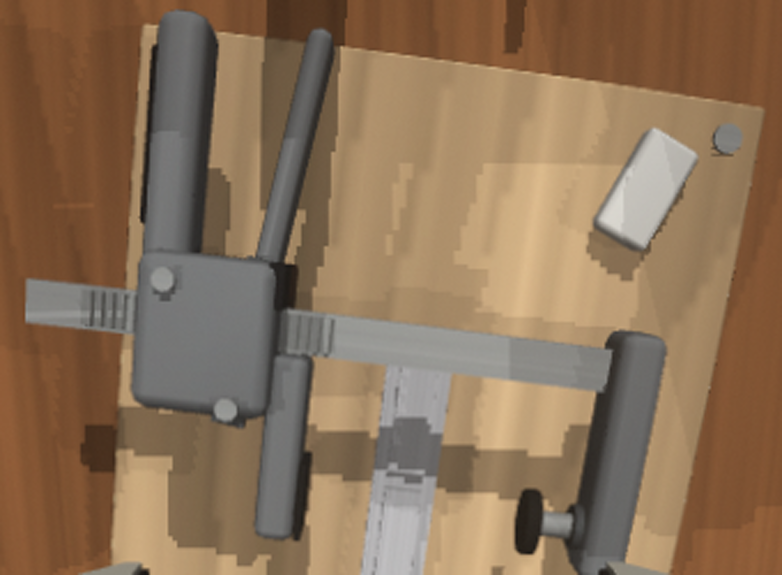

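```bash
python3 -m inch '[[[40,10,-2,0,0,0],[40,10,-2,0,0,0],[40,10,-2,0,0,0],[40,10,-2,0,0,0],[40,10,0,0,0,0],[0,0,0,0,0.117,0],[0,0,0,0,0,0]]]' 60 15
python3 - <<'E'
from h import *
w=cam('wrist','w2');st=monitor.read_state();print(st['tool_pos'],cv2.Rodrigues(st['orientation'])[0].round(3),st['t'])
E
```

```text
t: 1.32
tool_pos: [0.5918, -0.2004, 0.1764]
orientation: [-1.151, 1.295, -1.295]
force: [0.4, -0.4, 0.2]
opening: 0.06
[ 0.59199554 -0.19997446  0.17662102] [[-0.115 -0.     0.993]
 [-0.993  0.    -0.115]
 [-0.    -1.    -0.   ]] 1.375
```

View pics/w2.png

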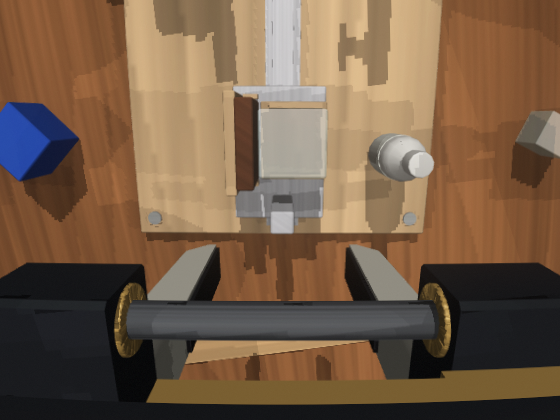

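Run:
```python
from h import *
w=cam('wrist');crop(w,215,70,345,245,4,'w3')
st=monitor.read_state();R=cv2.Rodrigues(st['orientation'])[0]
for uv in [(282.5,222),(271,222),(294,222),(282,210),(282,234)]:
    p=onz(w,[uv],.092)[0];print(uv,p.round(4),'tool delta',(R.T@(p-st['tool_pos'])*1000).round(1))
```

```text
(282.5, 222) [ 0.593  -0.2011  0.092 ] tool delta [ 1.3 84.8  0.9]
(271, 222) [ 0.5852 -0.2002  0.092 ] tool delta [ 1.3 84.8 -6.9]
(294, 222) [ 0.6007 -0.2019  0.092 ] tool delta [ 1.3 84.8  8.8]
(282, 210) [ 0.5936 -0.1927  0.092 ] tool delta [-7.1 84.8  0.6]
(282, 234) [ 0.5916 -0.2095  0.092 ] tool delta [ 9.8 84.8  0.6]
```

View pics/w3.png

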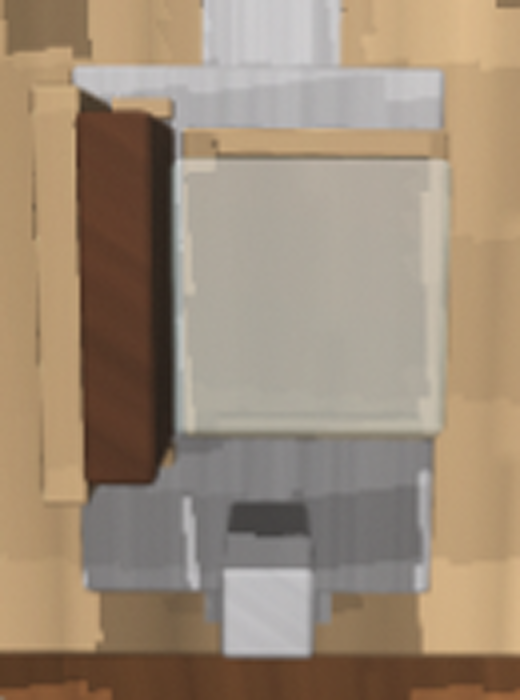

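```bash
python3 -m inch '[[[1.5,30,0.8,0,0,0],[0,30,0,0,0,0],[0,30,0,0,0,0],[0,21,0,0,0,0],[0,0,0,0,0,0]]]' 50 15
python3 -m inch '[[[0,0,0,0,0,0],[0,0,0,0,0,0],[0,0,0,0,0,0]]]' 5 15
```

```text
t: 2.05
tool_pos: [0.5914, -0.2006, 0.0638]
orientation: [-1.154, 1.297, -1.291]
force: [0.2, -0.3, -1.1]
opening: 0.05
t: 2.42
tool_pos: [0.5934, -0.2019, 0.0669]
orientation: [-1.151, 1.293, -1.296]
force: [0.4, -0.2, 1.3]
opening: 0.0247
```

```bash
python3 -m inch '[[[0,0,0,0,0,0],[0,0,0,0,0,0],[0,0,0,0,0,0]]]' 5 15
```

```text
t: 2.8
tool_pos: [0.5913, -0.2017, 0.0662]
orientation: [-1.153, 1.297, -1.294]
force: [-9.7, 0.6, 7.8]
opening: 0.0162
```

```bash
python3 -m inch '[[[-8,0,0,0,0,0],[-10,0,0,0,0,0],[-10,0,0,0,0,0],[-10,0,0,0,0,0],[-10,0,0,0,0,0],[-10,0,0,0,0,0]]]'
python3 -m inch '[[[-10,0,0,0,0,0],[-10,0,0,0,0,0],[-10,0,0,0,0,0],[-10,0,0,0,0,0],[-10,0,0,0,0,0],[-10,0,0,0,0,0]]]'
```

```text
t: 3.55
tool_pos: [0.5983, -0.1448, 0.0663]
orientation: [-1.154, 1.296, -1.295]
force: [-7.9, -4.0, 6.2]
opening: 0.0162
t: 4.3
tool_pos: [0.6056, -0.0851, 0.0662]
orientation: [-1.154, 1.296, -1.296]
force: [-6.5, -3.4, 6.5]
opening: 0.016
```

```bash
python3 -m inch '[[[-8,0,0,0,0,0],[-4,0,0,0,0,0],[0,0,0,0,0,0],[0,0,0,0,0,0]]]'
python3 - <<'E'
from h import *
w=cam('wrist','w4');crop(w,120,0,460,250,2.3,'w4')
E
```

```text
t: 4.8
tool_pos: [0.6072, -0.0726, 0.0663]
orientation: [-1.153, 1.296, -1.294]
force: [-5.8, -0.6, 6.1]
opening: 0.016
```

View pics/w4.png

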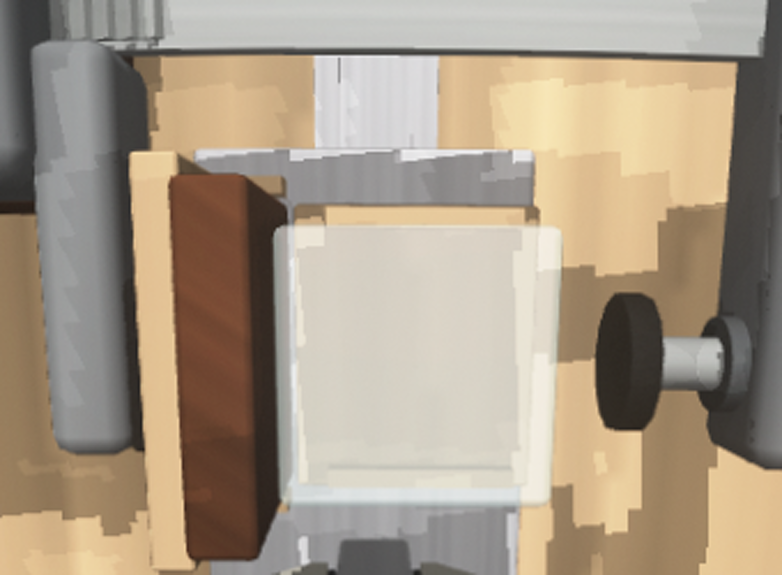

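```bash
python3 -m inch '[[[0,0,0,0,0,0],[0,0,0,0,0,0],[0,0,0,0,0,0],[0,0,0,0,0,0],[0,0,0,0,0,0]]]' 50 15
python3 - <<'E'
from h import *
w=cam('wrist','w5');crop(w,120,0,460,250,2.3,'w5')
st=monitor.read_state();R=cv2.Rodrigues(st['orientation'])[0]
f=lambda x,y:(120+x/2.3-.3,y/2.3-.3)
def J(p,z):
    q=onz(w,[p],z)[0];c,s=np.cos(.117),np.sin(.117)
    M=np.array([[c,-s],[s,c]]) # jig axes rows
    return q.round(4),(M@(q[:2]))*1000
for n,p,z in [('cube -x',f(277,350),.087),('cube +x',f(560,350),.087),('cube back',f(420,226),.087),('cube front',f(420,504),.087),('padface',f(600,362),.064),('njaw L',f(45,350),.078),('njaw R',f(120,350),.078),('njaw end',f(95,450),.078),('plateL',f(180,350),.094),('plateR',f(250,350),.094)]:
    print(n,*J(p,z))
E
```

```text
t: 5.48
tool_pos: [0.6078, -0.0724, 0.0656]
orientation: [-1.152, 1.295, -1.295]
force: [-0.2, 1.2, 0.3]
opening: 0.0497
cube -x [ 0.5998 -0.0154  0.087 ] [597.50694487  54.75243032]
cube +x [ 0.6446 -0.0206  0.087 ] [642.62293659  54.83255998]
cube back [0.6244 0.0009 0.087 ] [620.033833   73.8274392]
cube front [ 0.6198 -0.0433  0.087 ] [620.60019432  29.36250797]
padface [ 0.6567 -0.0262  0.064 ] [655.27424996  50.61734443]
njaw L [ 0.5591 -0.0112  0.078 ] [556.6067604   54.15866031]
njaw R [ 0.5721 -0.0128  0.078 ] [569.63653691  54.06388932]
njaw end [ 0.5644 -0.0294  0.078 ] [564.00799215  36.65943393]
plateL [ 0.586  -0.0131  0.094 ] [583.56566632  55.42109933]
plateR [ 0.5966 -0.0144  0.094 ] [594.20533282  55.38259317]
```

View pics/w5.png

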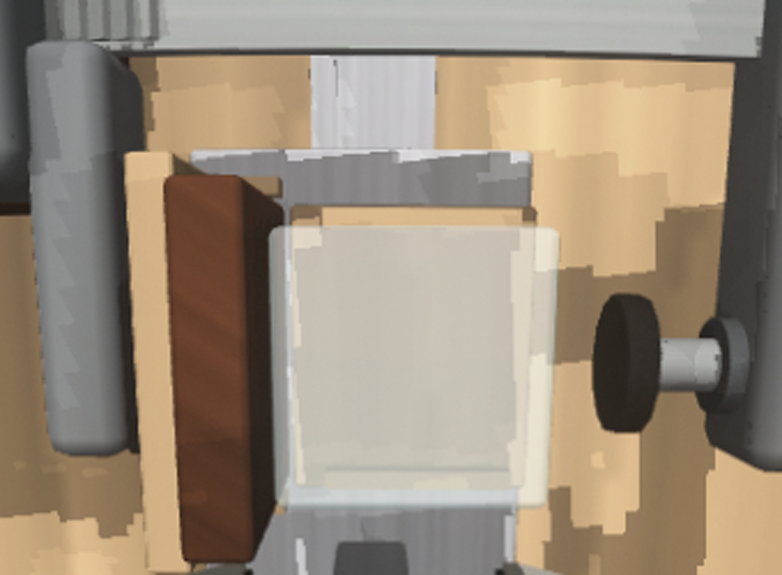

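Run:
```python
from h import *
s=cam('scene','s2');d=cam('side','d2')
crop(s,300,100,440,260,4,'s2c');crop(d,190,90,390,240,4,'d2c')
```

```text
(no output)
```

View pics/s2c.png

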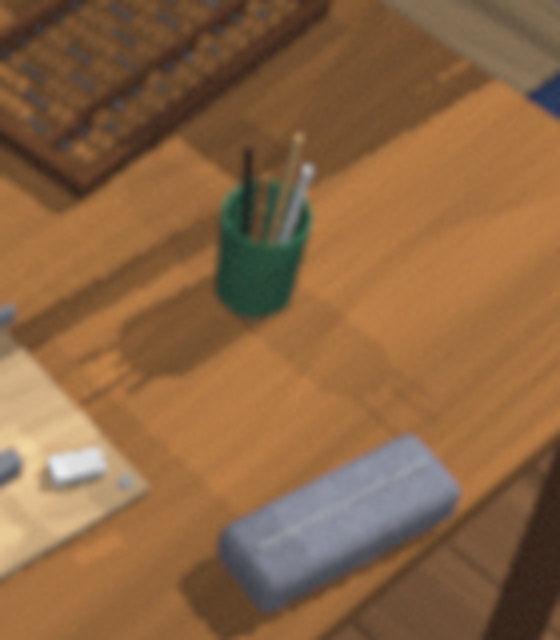

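View pics/d2c.png

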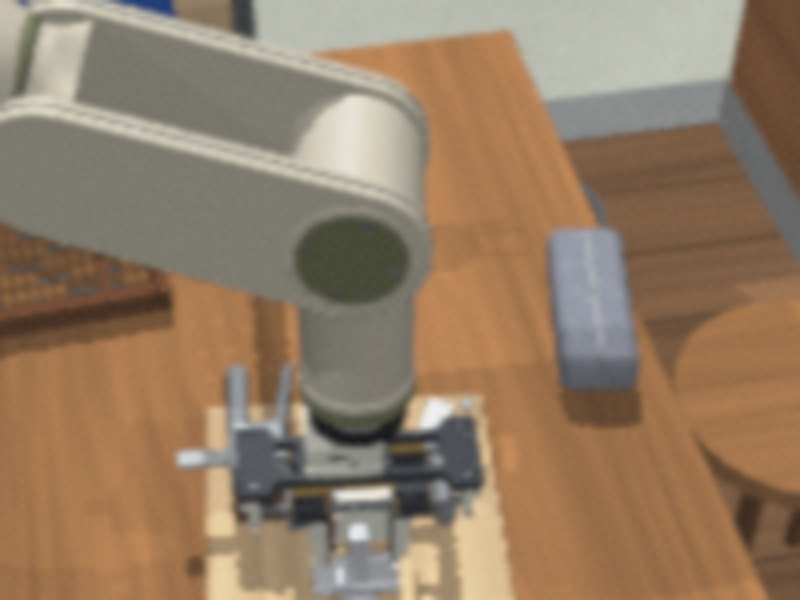

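```bash
python3 - <<'E'
from h import *
s=cam('scene');w=cam('wrist')
print('cup',onz(s,[(300+265/4,100+210/4)],.1),onz(s,[(300+255/4,100+285/4)],.01))
c0=None
img=cv2.imread('pics/wrist0.png')
E
python3 -m inch '[[[0,-20,0,0,0,0],[0,-30,0,0,0,0],[0,-30,0,0,0,0],[0,-30,0,0,0,0],[-30,0,-10,0,0,0],[-40,0,-20,0,0,0],[-40,0,-20,0,0,0],[-30,0,-10,0,0,0]]]' 93 15
python3 - <<'E'
from h import *
w=cam('wrist','w6');st=monitor.read_state();print(st['tool_pos'],st['opening'],cv2.Rodrigues(st['orientation'])[0].round(3))
E
```

```text
cup [[0.66598938 0.36843494 0.1       ]] [[0.6726233  0.36486762 0.01      ]]
t: 6.72
tool_pos: [0.5642, 0.0752, 0.1775]
orientation: [-1.15, 1.293, -1.295]
force: [-0.1, -0.1, -0.3]
opening: 0.093
[0.56369099 0.07845265 0.17756516] 0.09302574954340069 [[-0.115  0.001  0.993]
 [-0.993  0.002 -0.115]
 [-0.002 -1.     0.001]]
```

View pics/w6.png

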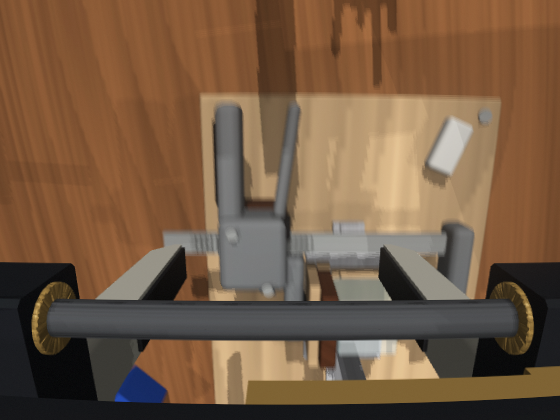

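Run:
```python
from h import *
w=cam('wrist');crop(w,190,85,330,300,3.6,'w7')
```

```text
(no output)
```

View pics/w7.png

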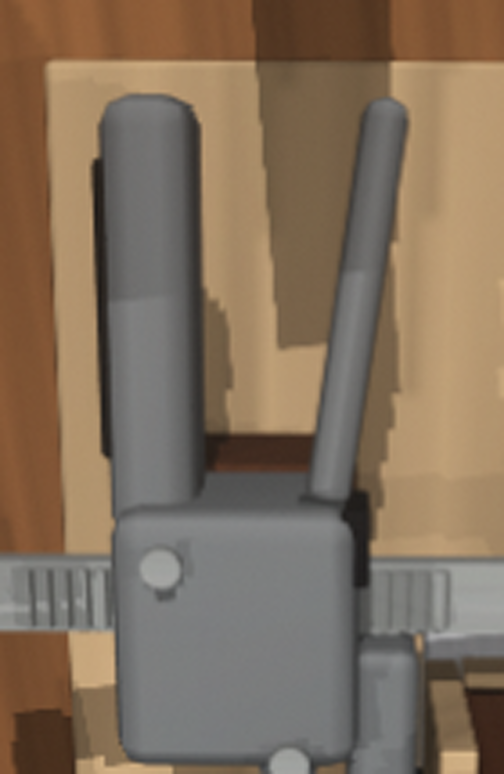

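Run:
```python
from h import *
w=cam('wrist')
st=monitor.read_state();R=cv2.Rodrigues(st['orientation'])[0]
f=lambda x,y:(190+x/3.6-.3,85+y/3.6-.3)
c,s=np.cos(.117),np.sin(.117)
for n,p,z in [('trig tip',f(385,98),.072),('tip +x edge',f(408,118),.072),('tip -x',f(363,118),.072),('mid+x',f(380,300),.072),('mid-x',f(338,300),.072),('handle end',f(150,95),.075),('h-x',f(98,250),.07),('h+x',f(200,250),.07),('hous TL',f(117,510),.086),('BR',f(356,760),.086)]:
    q=onz(w,[p],z)[0]
    print(n,'jig',(c*q[0]-s*q[1])*1e3-612,(s*q[0]+c*q[1])*1e3-51.7,'tool',(R.T@(q-st['tool_pos'])*1e3).round(1))
```

```text
trig tip jig -49.77921217327173 162.22807770500884 tool [-73.6 105.4  10.1]
tip +x edge jig -45.31485997653044 158.50319401339596 tool [-69.8 105.4  14.5]
tip -x jig -53.962018061895265 158.45883201154646 tool [-69.8 105.3   5.9]
mid+x jig -50.29662883405979 123.34219116600251 tool [-34.7 105.3   9.5]
mid-x jig -58.603949856178815 123.31031861527767 tool [-34.7 105.3   1.2]
handle end jig -94.41210688495744 162.64662312018044 tool [-74.1 102.3 -34.5]
h-x jig -106.14690609101308 132.8874334724606 tool [-44.4 107.2 -46.4]
h+x jig -85.91984336783798 132.89945932474552 tool [-44.3 107.3 -26.1]
hous TL jig -101.55839016461908 84.02669313891688 tool [  4.5  91.2 -41.9]
BR jig -54.5555460278847 30.777632815274814 tool [57.9 91.3  5. ]
```

```bash
python3 -m inch '[[[-26,0,-30,0,0,0],[0,30,0,0,0,0],[0,30,0,0,0,0],[0,30,0,0,0,0],[0,24,0,0,0,0],[0,10,0,0,0,0],[0,0,0,0,0,0],[0,0,0,0,0,0]]]'
python3 - <<'E'
from h import *
w=cam('wrist','w8');st=monitor.read_state();print(st['tool_pos'],st['opening'],st['force'])
E
```

```text
t: 7.88
tool_pos: [0.5389, 0.1027, 0.0531]
orientation: [-1.15, 1.294, -1.296]
force: [-0.5, 0.3, -0.0]
opening: 0.093
[0.53893336 0.10284452 0.05310931] 0.09295890580423807 [ 0.6450502  -0.88349224  1.11743826]
```

View pics/w8.png

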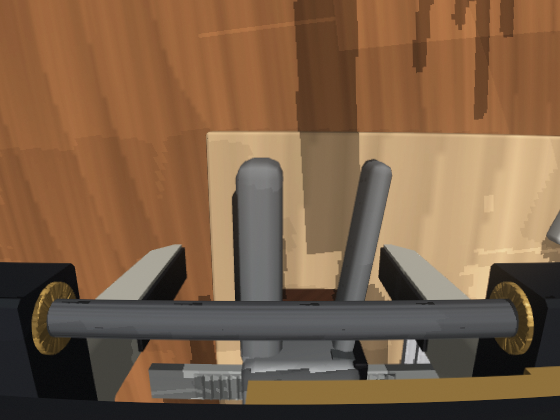

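```bash
python3 -m inch '[[[0,0,-8,0,0,0],[0,0,0,0,0,0]]]'; python3 -m inch '[[[0,0,-6,0,0,0],[0,0,-6,0,0,0]]]'; python3 -m inch '[[[0,0,-6,0,0,0],[0,0,-3,0,0,0],[0,0,0,0,0,0]]]'
```

```text
t: 8.18
tool_pos: [0.5294, 0.104, 0.052]
orientation: [-1.152, 1.295, -1.295]
force: [-0.3, 0.3, -0.3]
opening: 0.0931
t: 8.43
tool_pos: [0.5187, 0.1058, 0.0523]
orientation: [-1.149, 1.293, -1.295]
force: [6.3, 3.5, -2.3]
opening: 0.0928
t: 8.8
tool_pos: [0.5099, 0.1069, 0.0523]
orientation: [-1.149, 1.293, -1.295]
force: [5.0, 3.6, -1.5]
opening: 0.0928
```

```bash
python3 -m inch '[[[0,0,-2,0,0,0],[0,0,0,0,0,0]]]'; python3 -m inch '[[[0,0,-2,0,0,0],[0,0,0,0,0,0]]]'
```

```text
t: 9.05
tool_pos: [0.5081, 0.1071, 0.0523]
orientation: [-1.149, 1.293, -1.295]
force: [5.1, 1.4, -2.5]
opening: 0.0934
t: 9.3
tool_pos: [0.5061, 0.1073, 0.0523]
orientation: [-1.149, 1.293, -1.295]
force: [6.0, 1.7, -3.2]
opening: 0.0929
```

```bash
python3 -m inch '[[[0,0,-2,0,0,0],[0,0,0,0,0,0]]]'
python3 - <<'E'
from h import *
w=cam('wrist','w9')
E
```

```text
t: 9.55
tool_pos: [0.5048, 0.1074, 0.0524]
orientation: [-1.148, 1.292, -1.296]
force: [10.5, 1.2, -5.3]
opening: 0.093
```

View pics/w9.png

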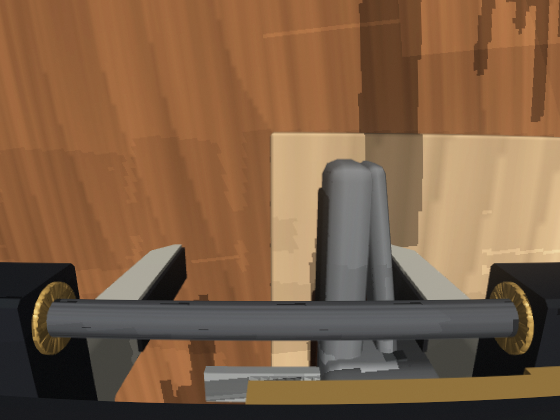

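```bash
python3 -m inch '[[[0,0,9,0,0,0],[0,0,9,0,0,0],[0,0,9,0,0,0],[0,0,0,0,0,0]]]'; python3 -m inch '[[[0,0,-6,0,0,0],[0,0,-6,0,0,0]]]';python3 -m inch '[[[0,0,-6,0,0,0],[0,0,-6,0,0,0]]]';python3 -m inch '[[[0,0,-2.5,0,0,0],[0,0,0,0,0,0]]]'
python3 - <<'E'
from h import *
for n,a in (('scene',(215,170,320,270)),('side',(225,160,330,270))):
    c=cam(n);crop(c,*a,6,n+'3')
E
```

```text
t: 10.1
tool_pos: [0.5297, 0.1036, 0.0512]
orientation: [-1.153, 1.296, -1.295]
force: [-0.7, 0.5, -0.5]
opening: 0.093
t: 10.35
tool_pos: [0.5177, 0.1056, 0.0515]
orientation: [-1.151, 1.295, -1.295]
force: [5.7, 0.8, -3.0]
opening: 0.0933
t: 10.6
tool_pos: [0.5059, 0.1069, 0.0517]
orientation: [-1.15, 1.294, -1.295]
force: [6.9, 0.8, -4.0]
opening: 0.093
t: 10.85
tool_pos: [0.5048, 0.107, 0.0518]
orientation: [-1.148, 1.292, -1.296]
force: [13.9, 0.5, -10.0]
opening: 0.0934
```

View pics/scene3.png

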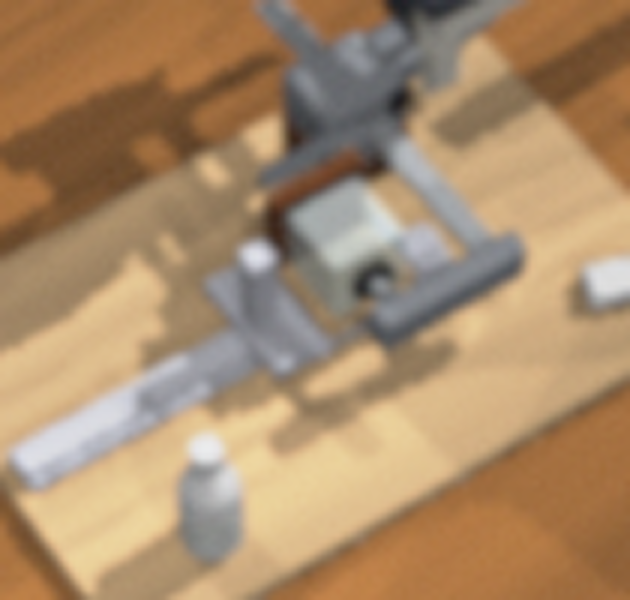

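View pics/side3.png

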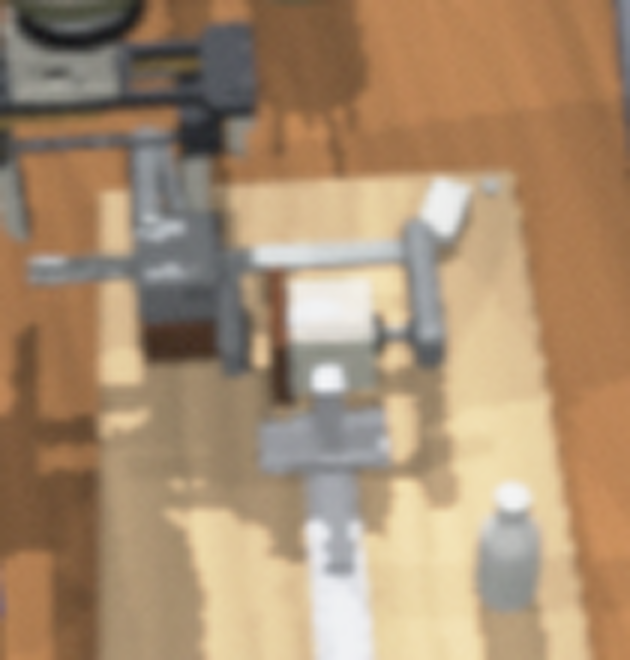

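```bash
python3 -m inch '[[[0,0,9,0,0,0],[0,0,9,0,0,0],[0,0,9,0,0,0],[0,-30,0,0,0,0],[0,-40,0,0,0,0],[0,-40,0,0,0,0],[0,-20,0,0,0,0],[40,0,30,0,0,0]]]'; python3 -m inch '[[[50,0,30,0,0,0],[40,0,20,0,0,0],[0,0,0,0,0,0],[0,0,0,0,0,0]]]'
python3 - <<'E'
from h import *
c=cam('wrist','w10');print(monitor.read_state()['tool_pos'])
E
```

```text
t: 11.95
tool_pos: [0.556, 0.0625, 0.1835]
orientation: [-1.151, 1.291, -1.292]
force: [0.3, -0.6, -0.9]
opening: 0.0931
t: 12.45
tool_pos: [0.5939, -0.0342, 0.1804]
orientation: [-1.153, 1.297, -1.294]
force: [-0.2, -0.4, 0.9]
opening: 0.0928
[ 0.59394003 -0.03374154  0.18078085]
```

View pics/w10.png

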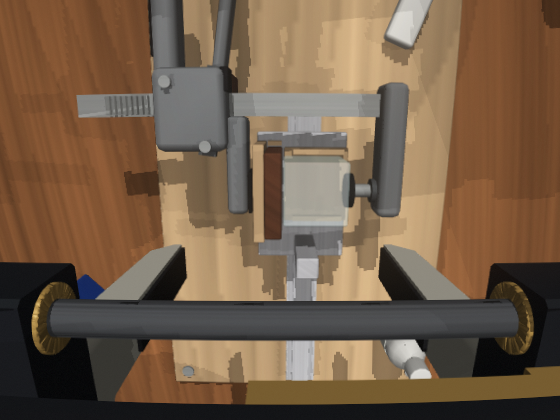

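Run:
```python
from h import *
c=cam('wrist');crop(c,225,70,415,260,4.2,'w11')
f=lambda x,y:(225+x/4.2-.4,70+y/4.2-.4)
```

View pics/w11.png

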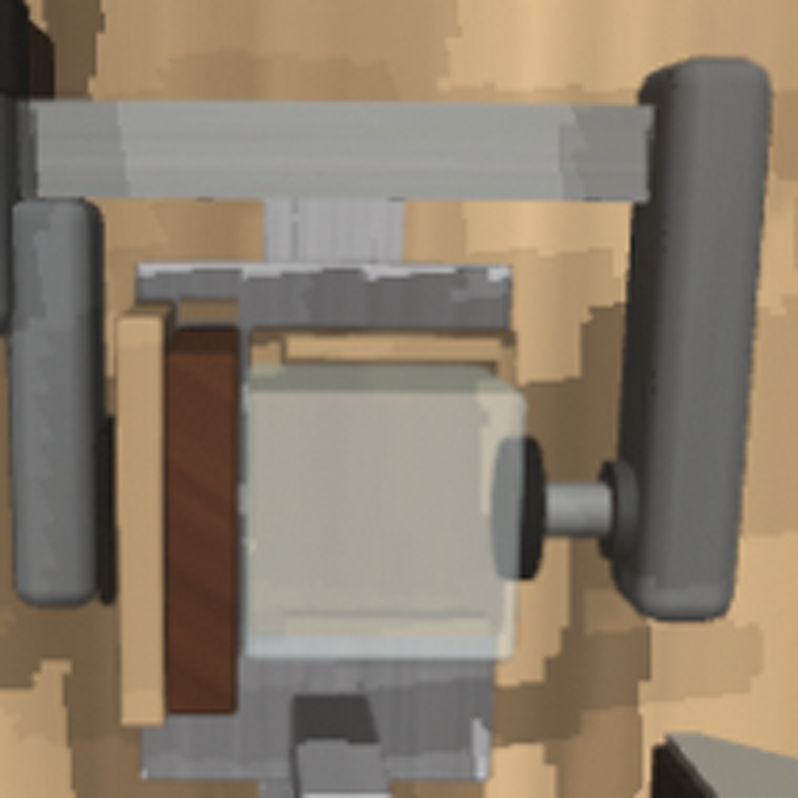

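```bash
cat >> h.py <<'E'
def jig(c,uv,z):
    q=onz(c,[uv],z)[0];a,s=np.cos(.117),np.sin(.117)
    return np.array([(a*q[0]-s*q[1])*1e3-612,(s*q[0]+a*q[1])*1e3-51.7]).round(1)
E
python3 - <<'E'
from h import *
c=cam('wrist')
f=lambda x,y:(225+x/4.2-.4,70+y/4.2-.4)
for n,p,z in [('plate L top',f(167,520),.094),('plateR',f(238,520),.094),('cube L',f(244,520),.087),('cube R top',f(524,520),.087),('cubeR bottom',f(495,520),.041),('cube y+',f(380,388),.087),('cube y-',f(380,658),.087),('pad back rim mid',f(545,508),.068),('pad face btm',f(493,508),.051),('rod start',f(545,508),.068),('collar',f(604,508),.068),('farjaw L',f(630,400),.078),('farjaw R',f(768,200),.078),('njawR',f(97,400),.078),('njaw L',f(13,400),.078),('postish',f(340,740),.092)]:
    print(n,jig(c,p,z))
E
```

```text
plate L top [-29.4   2.8]
plateR [-18.    2.8]
cube L [-17.1   1.4]
cube R top [29.1  1.5]
cubeR bottom [31.9 -7.7]
cube y+ [ 4.9 23.2]
cube y- [  5.9 -22.2]
pad back rim mid [36.3 -0.1]
pad face btm [29.8 -3.4]
rod start [36.3 -0.1]
collar [46.8 -0.1]
farjaw L [47.8 20.4]
farjaw R [68.9 53.5]
njawR [-41.8  20.1]
njaw L [-55.9  20.1]
postish [ -0.9 -35.1]
```

```bash
python3 - <<'E'
from h import *
for n in ('scene','side'): cam(n,n+'16')
a=cam('side');crop(a,225,160,330,270,6,'side16c')
E
python3 -m inch '[[[-40,0,-20,0,0,0],[-50,0,-30,0,0,0],[-40,0,-30,0,0,0],[0,30,0,0,0,0],[0,40,0,0,0,0],[0,40,0,0,0,0],[0,20,0,0,0,0],[0,0,0,0,0,0]]]'
```

```text
t: 13.75
tool_pos: [0.5288, 0.104, 0.05]
orientation: [-1.155, 1.296, -1.293]
force: [0.1, -0.3, -0.2]
opening: 0.0932
```

View pics/side16c.png

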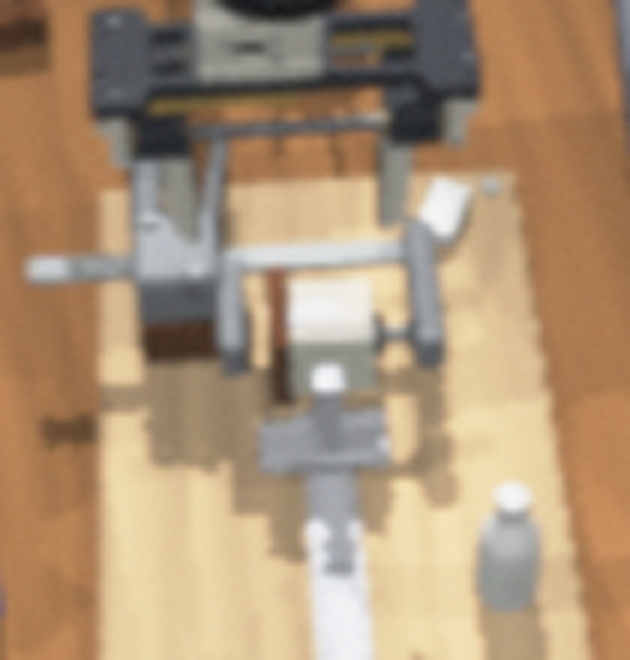

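```bash
python3 - <<'E'
from h import *
for n in ('scene','side'): cam(n,n+'16b')
E
python3 -m inch '[[[0,0,-6,0,0,0],[0,0,-6,0,0,0],[0,0,0,0,0,0]]]';python3 -m inch '[[[0,0,-4,0,0,0],[0,0,0,0,0,0]]]';python3 -m inch '[[[0,0,-4,0,0,0],[0,0,0,0,0,0]]]';python3 -m inch '[[[0,0,-3,0,0,0],[0,0,0,0,0,0]]]'
python3 - <<'E'
from h import *
for n in ('scene','side'): cam(n,n+'_p3')
E
```

```text
t: 14.22
tool_pos: [0.5198, 0.1058, 0.0534]
orientation: [-1.148, 1.292, -1.296]
force: [5.2, 2.9, 0.9]
opening: 0.0929
t: 14.48
tool_pos: [0.5162, 0.1063, 0.0534]
orientation: [-1.147, 1.292, -1.296]
force: [6.4, 2.9, 0.4]
opening: 0.093
t: 14.72
tool_pos: [0.5127, 0.1068, 0.0534]
orientation: [-1.147, 1.291, -1.296]
force: [9.2, 3.2, -1.6]
opening: 0.0929
t: 14.98
tool_pos: [0.5099, 0.1071, 0.0534]
orientation: [-1.146, 1.291, -1.296]
force: [9.5, 3.8, -2.4]
opening: 0.0927
```

```bash
cat >> h.py <<'E'
def shift(a,b,box,dirv=None):
    # subpixel template shift of box content from a to b
    x0,y0,x1,y1=box;k=8
    A=cv2.cvtColor(cv2.imread('pics/'+a+'.png'),6);B=cv2.cvtColor(cv2.imread('pics/'+b+'.png'),6)
    T=cv2.resize(A[y0:y1,x0:x1],None,fx=k,fy=k,interpolation=cv2.INTER_CUBIC);m=7
    S=cv2.resize(B[y0-m:y1+m,x0-m:x1+m],None,fx=k,fy=k,interpolation=cv2.INTER_CUBIC)
    r=cv2.matchTemplate(S,T,cv2.TM_CCOEFF_NORMED);_,v,_,l=cv2.minMaxLoc(r)
    return l[0]/k-m,l[1]/k-m,round(v,3)
E
python3 - <<'E'
from h import *
a,s=np.cos(.117),np.sin(.117)
def W(x,y,z): u=x+612;v=y+51.7;return [(a*u+s*v)/1e3,(-s*u+a*v)/1e3,z]
for n in('scene','side'):
    c=optics.read_camera(n);p=proj(c,[W(56,20,.07),W(40,20,.07),W(8,0,.087),W(6,0,.064)])
    print(n,p[0].round(1),'px per mm -x',((p[1]-p[0])/16).round(3))
B={'side':(288,196,300,222),'scene':(276,207,305,229)}
for n in B:
    for x in ('16b','_p3'):print(n,x,shift(n+'16',n+x,B[n]))
crop({'image':cv2.imread('pics/scene_p3.png')},215,170,320,270,6,'scp3')
crop({'image':cv2.imread('pics/side_p3.png')},225,160,330,270,6,'sdp3')
E
```

```text
scene [286.3 217.2] px per mm -x [-0.181 -0.207]
side [294.5 208.6] px per mm -x [-0.291  0.017]
side 16b (0.0, 0.0, 0.957)
side _p3 (-1.125, 0.0, 0.918)
scene 16b (0.0, 0.0, 0.996)
scene _p3 (-0.875, -0.875, 0.963)
```

View pics/scp3.png

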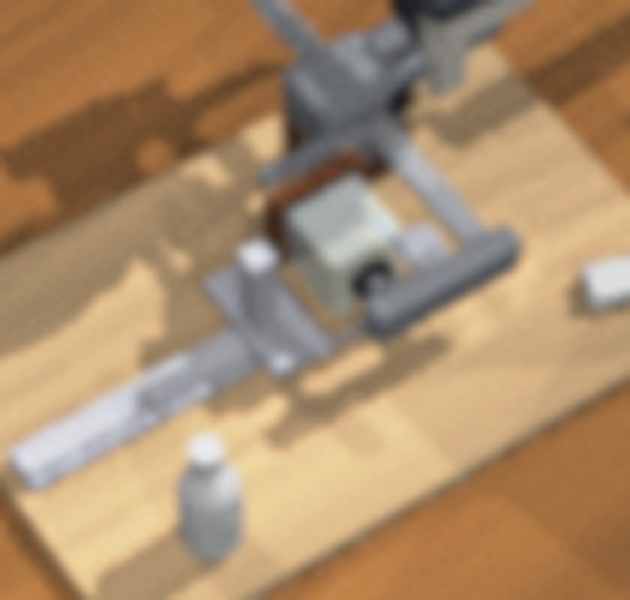

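View pics/sdp3.png

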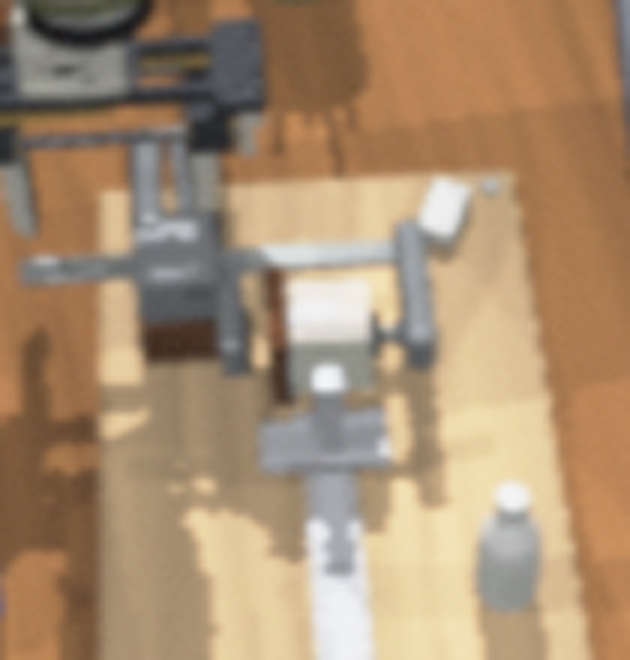

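```bash
python3 -m inch '[[[0,0,-3,0,0,0],[0,0,0,0,0,0]]]';python3 -m inch '[[[0,0,-2,0,0,0],[0,0,0,0,0,0]]]'
python3 - <<'E'
from h import *
for n in ('scene','side'): cam(n,n+'_p4')
B={'side':(288,196,300,222),'scene':(276,207,305,229)}
for n in B: print(n,shift(n+'16',n+'_p4',B[n]))
E
```

```text
t: 15.42
tool_pos: [0.5072, 0.1073, 0.0534]
orientation: [-1.146, 1.291, -1.297]
force: [11.5, 3.4, -4.1]
opening: 0.0931
t: 15.68
tool_pos: [0.5054, 0.1075, 0.0534]
orientation: [-1.146, 1.29, -1.297]
force: [12.2, 1.9, -5.3]
opening: 0.0933
side (-1.5, 0.0, 0.892)
scene (-1.125, -1.25, 0.942)
```

```bash
python3 -m inch '[[[0,0,9,0,0,0],[0,0,9,0,0,0],[0,0,8,0,0,0],[0,-30,0,0,0,0],[0,-40,0,0,0,0],[0,-40,0,0,0,0],[0,-20,0,0,0,0],[40,0,30,0,0,0]]]'; python3 -m inch '[[[50,0,30,0,0,0],[40,0,20,0,0,0],[0,0,0,0,0,0],[0,0,0,0,0,0]]]'
python3 - <<'E'
from h import *
c=cam('wrist','w12');crop(c,225,70,415,260,4.2,'w12c');print(monitor.read_state()['tool_pos'])
for n in ('scene','side'): cam(n,n+'20')
B={'side':(288,196,300,222),'scene':(276,207,305,229)}
for n in B: print(n,shift(n+'16',n+'20',B[n]))
E
```

```text
t: 16.77
tool_pos: [0.5539, 0.0626, 0.1834]
orientation: [-1.151, 1.291, -1.292]
force: [1.1, -0.0, -1.2]
opening: 0.0932
t: 17.27
tool_pos: [0.5918, -0.034, 0.1804]
orientation: [-1.153, 1.297, -1.294]
force: [-0.3, 0.6, 0.0]
opening: 0.0928
[ 0.5918657  -0.0334611   0.18069839]
side (-1.0, 0.0, 0.968)
scene (-0.75, -0.875, 0.975)
```

View pics/w12c.png

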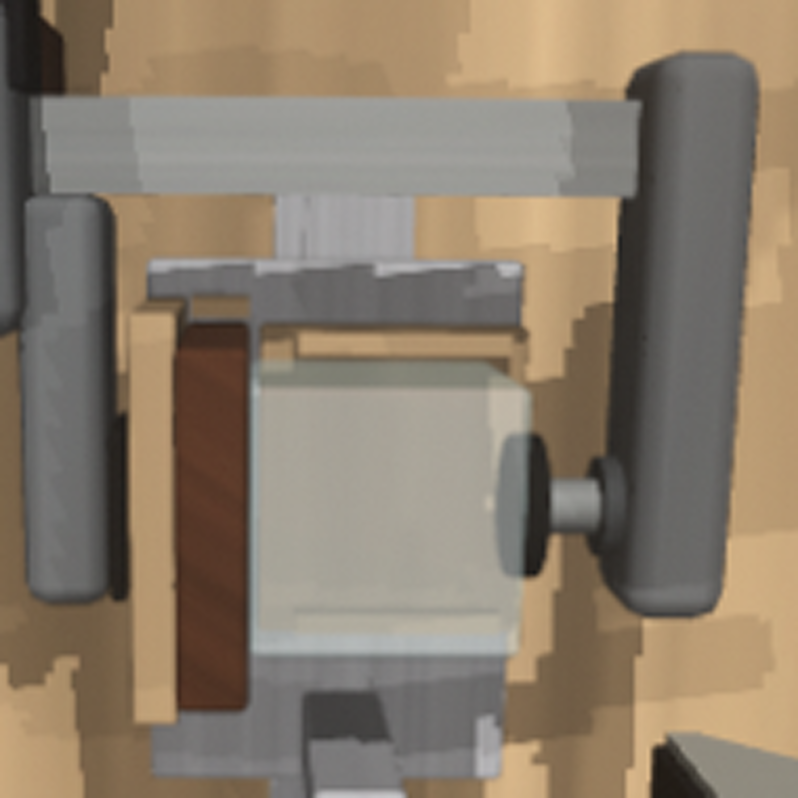

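Run:
```python
from h import *
c=cam('wrist')
f=lambda x,y:(225+x/4.2-.4,70+y/4.2-.4)
for n,p,z in [('plate L top',f(179,520),.094),('plateR',f(248,520),.094),('cube L',f(252,520),.087),('cube R top',f(530,520),.087),('rod start',f(549,506),.068),('collar',f(593,506),.068),('farjaw L',f(617,395),.078),('farjaw R',f(757,200),.078),('njawR',f(110,400),.078),('barR',f(640,150),.07)]:
    print(n,jig(c,p,z))
a=cv2.imread('pics/w10.png');b=cv2.imread('pics/w12.png')
r=np.hstack([cv2.resize(i[165:220,330:400],None,fx=5.6,fy=5.6,interpolation=cv2.INTER_CUBIC) for i in (a,b)])
cv2.imwrite('pics/cmp.png',r)
```

```text
plate L top [-29.4   2.8]
plateR [-18.3   2.8]
cube L [-17.6   1.4]
cube R top [28.3  1.6]
rod start [35.2  0.3]
collar [43.   0.3]
farjaw L [43.8 21.2]
farjaw R [65.3 53.5]
njawR [-41.5  20.1]
barR [47.4 61.5]
```

View pics/cmp.png

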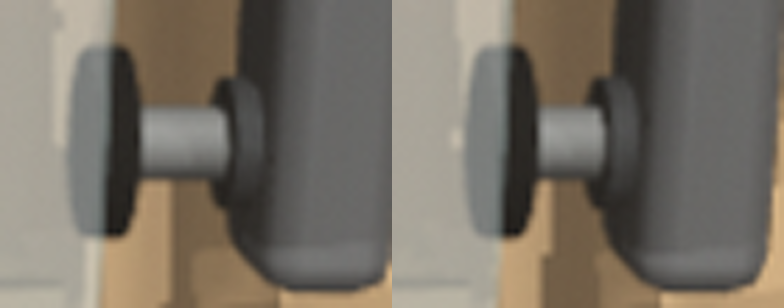

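```bash
python3 -m inch '[[[-40,0,-20,0,0,0],[-50,0,-30,0,0,0],[-40,0,-30,0,0,0],[0,30,0,0,0,0],[0,40,0,0,0,0],[0,40,0,0,0,0],[0,20,0,0,0,0],[0,0,0,0,0,0]]]'
python3 -m inch '[[[0,0,-6,0,0,0],[0,0,-5,0,0,0],[0,0,0,0,0,0]]]';python3 -m inch '[[[0,0,-4,0,0,0],[0,0,0,0,0,0]]]';python3 -m inch '[[[0,0,-3,0,0,0],[0,0,0,0,0,0]]]'
python3 - <<'E'
from h import *
for n in ('scene','side'): cam(n,n+'_q1')
B={'side':(287,196,299,222),'scene':(275,206,304,228)}
for n in B: print(n,shift(n+'20',n+'_q1',B[n]))
E
```

```text
t: 18.48
tool_pos: [0.5268, 0.1046, 0.0501]
orientation: [-1.155, 1.296, -1.293]
force: [1.3, -0.3, -0.4]
opening: 0.0931
t: 18.85
tool_pos: [0.5189, 0.1057, 0.0534]
orientation: [-1.148, 1.292, -1.296]
force: [7.1, 1.0, -5.8]
opening: 0.0932
t: 19.1
tool_pos: [0.5155, 0.1063, 0.0536]
orientation: [-1.147, 1.291, -1.296]
force: [9.8, 1.2, -6.9]
opening: 0.093
t: 19.35
tool_pos: [0.5129, 0.1066, 0.0537]
orientation: [-1.146, 1.29, -1.297]
force: [10.3, 1.0, -7.4]
opening: 0.0932
side (-0.5, 0.0, 0.902)
scene (-0.375, -0.5, 0.98)
```

```bash
python3 -m inch '[[[0,0,-3,0,0,0],[0,0,0,0,0,0]]]';python3 -m inch '[[[0,0,-2,0,0,0],[0,0,0,0,0,0],[0,0,0,0,0,0]]]'
python3 - <<'E'
from h import *
for n in ('scene','side'): cam(n,n+'_q2')
B={'side':(287,196,299,222),'scene':(275,206,304,228)}
for n in B: print(n,shift(n+'20',n+'_q2',B[n]))
B={'side':(275,205,289,225),'scene':(262,200,280,221)}
for n in B: print('cube',n,shift(n+'20',n+'_q2',B[n]))
crop({'image':cv2.imread('pics/scene_q2.png')},240,190,310,250,9,'scq2')
w=cam('wrist','w13')
E
```

```text
t: 19.7
tool_pos: [0.5102, 0.1069, 0.0537]
orientation: [-1.146, 1.29, -1.297]
force: [12.7, -0.7, -9.1]
opening: 0.093
t: 20.08
tool_pos: [0.5085, 0.1071, 0.0537]
orientation: [-1.145, 1.29, -1.297]
force: [13.4, 0.8, -10.2]
opening: 0.0931
side (-0.875, 0.0, 0.86)
scene (-0.625, -0.75, 0.964)
cube side (0.0, 0.0, 0.998)
cube scene (0.0, -0.125, 0.987)
```

View pics/scq2.png

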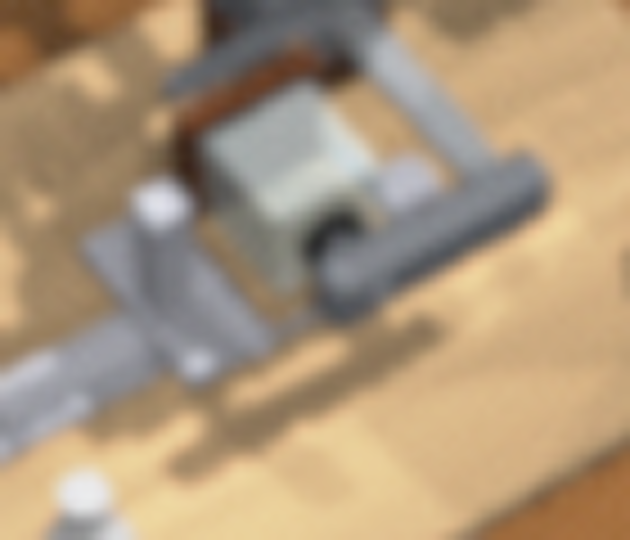

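View pics/w13.png

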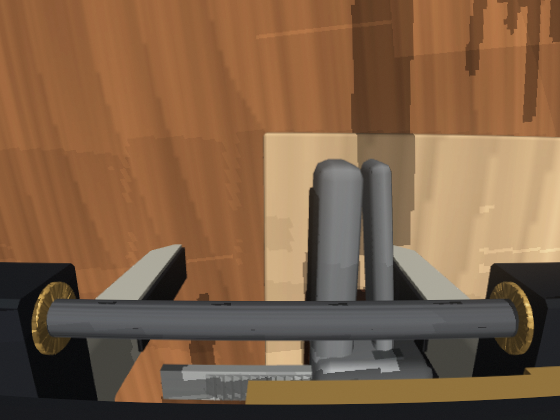

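```bash
python3 -m inch '[[[0,0,-1.2,0,0,0],[0,0,0,0,0,0],[0,0,0,0,0,0],[0,0,0,0,0,0]]]'
python3 - <<'E'
from h import *
for n in ('scene','side'): cam(n,n+'_q3')
B={'side':(287,196,299,222),'scene':(275,206,304,228)}
for n in B: print(n,shift(n+'20',n+'_q3',B[n]),shift(n+'16',n+'_q3',B[n]))
print(monitor.read_state()['force'])
crop({'image':cv2.imread('pics/side_q3.png')},225,160,330,270,6,'sdq3')
E
```

```text
t: 20.72
tool_pos: [0.5074, 0.1072, 0.0537]
orientation: [-1.145, 1.29, -1.297]
force: [13.7, 0.1, -9.1]
opening: 0.0929
side (-0.875, 0.0, 0.844) (-2.125, 0.125, 0.788)
scene (-0.75, -0.75, 0.962) (-1.375, -1.75, 0.9)
[ 14.68192026  -0.51170262 -10.15283694]
```

View pics/sdq3.png

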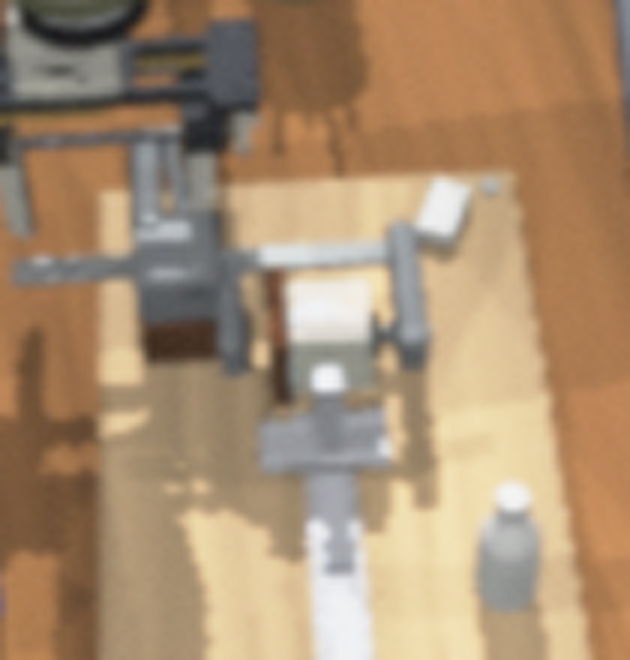

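```bash
python3 -c "
from plant import robot
print(robot.close_job())"
```

```text
the job is handed in; nothing more can be done
None
```

The cube is clamped tight against its plate, and I handed the job in at about 21 s, still squeezing the trigger. It was the larger, non-blue cube, the one standing on the carrier.

- **Carrier:** I gripped the post and pushed it about 130 mm along the rail into the clamping notch. It didn't visibly move when I let go of the post.
- **Pumping:** I made three full trigger squeezes, letting go after each. A fourth, partial squeeze was held at hand-in. The gripper never touched the jaw or its bar.

**Last checks**
- **Cube:** after the third squeeze the wrist camera showed it closed up against the plate. Side views during the last squeeze showed no further movement beyond about 0.1 pixel.
- **Pad:** I estimate it is 6–7 mm pushed in, against 7 mm for half-way. That comes from the jaw having moved 7.3 mm (side view) or 8.1 mm (scene view) since the pad touched the cube.
- **Trigger force:** it read about 14 N, against the expected 12 N at half-way. Free squeezes also read a little above the stated 2–5 N, so I don't take this as a sign of over-pressing.
- **Limits of the checks:** the final pad depth rests on shifts of only 2–3 pixels, so it is good to about 1 mm. The wrist camera could not see the pad while the trigger was held.
- **Bystanders:** the gripper passed only over open space on its moves, and the pictures I looked at showed nothing disturbed. I did not check each item on the desk at the end.

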